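# Find which way the water-filter cap unlocks and hold it lifted out

### The arm

A 7-joint arm with a two-finger parallel gripper is mounted at the origin on the work surface. World frame = base frame: x ahead of the robot, y to its left, z up, the work surface at z = 0. Lengths are in m, angles in rad, forces in N, time in s.
With the tool pointing down it reaches from about 0.4 to 0.9 m from the base axis. Payload 5.6 kg.
Tool frame: the origin (TCP) lies at the very end of the fingers, on their centre line; the grasp point (between the pads) lies 19 mm behind it; z points along the fingers, y is the line along which they close (so a half turn about z gives the same grasp; the last joint's range is limited). The gripper opens to 92 mm and grips with 3 to 60 N. Pads are 20 mm wide; open, the fingers measure 128 mm over their backs; the gripper's body (75 mm by 189 mm) begins 69 mm behind the grasp point.
Start: joints at [-1.162, 0.468, -0.012, 1.603, 0.006, 1.071, -0.056], TCP at [0.284, 0.585, 0.215] pointing down, gripper open.
Joint ranges: [-2.53, 2.53], [-0.31, 2.02], [-1.57, 1.55], [0.28, 2.44], [-1.29, 4.43], [0.15, 1.84], [-2.92, 2.92]. Speed limits (rad/s): [2.57, 2.57, 3.14, 3.14, 3.14, 3.14, 3.14].

### API

Orientations are given as [roll, pitch, yaw] about the fixed x, y, z axes, in that order (R = Rz(yaw) Ry(pitch) Rx(roll)).
In Python, from station import read_state, snapshot, calibration, hand_in gives the robot as it stands. The module is installed in compiled form; this text tells all that it offers.
- The arm moves only by the tool carry_out, never from a script. Its argument "deltas" is a list of rows, each a list of 7 numbers: the shift along the tool's x, y, z in cm, then the turn, a rotation vector about the tool's x, y, z in rad, then the closure, from -1 (fully open) to 1 (shut). A call has 1 to 10 rows; each row shifts and turns the commanded pose from where the row before left it, along the tool's axes as they then stand; what a row does not reach is not made up. A row lasts 1/10 s, in which the tool goes at most 50 mm and 8.59 degrees, less where a joint would pass 70% of its speed; a pose out of reach is approached as far as the arm can. A call is refused whole if a number of a shift passes 5 or a number of a turn 0.15, either way. A call with a gripper value outside its range is refused whole. The fingers move at their own pace and stop on an object; "force" is the grip in N (left out, the last holds). Time passes only in rows, so rows that do not move let the fingers close. It gives the time, the measured TCP pose, the force, the opening and the grip force at its end, in the units of the state.
- read_state(): the state, without advancing time (a new reading comes with each control period).
- snapshot(name): name is "side" or "top"; returns (picture, depth): 420x560x3 uint8, red, green, blue; 420x560 float32, m along the optical axis (not along the pixel's ray), 0 where there is no reading.
- calibration(name): a dict with "K" (3x3 intrinsics, pixels), "origin" and "rotation" of the camera in the world. Camera axes: x right, y up, looking along -z (the intrinsics and any distortion apply to the point x, -y, -z); pixel columns grow to the right and rows downward; lengths in m; the calibration is good to about 2 mm. A picture is of the moment at which its call begins. calibration takes no time and is no camera call.
- hand_in(): hands the job in; it is judged then, once.
The state is a dict: "time_s": time; "qpos": joint angles; "dq": joint speeds; "joint_efforts": joint torques, N m; "tcp_pos": TCP position; "tool_rot": TCP orientation; "force": force on the tool from outside, world axes, zero at the start; "moment": the same for the moment, N m; "width": finger opening in m; "grasp_force": force on a finger pad.
Only numpy, scipy, OpenCV 4.12 (cv2) and the standard library are available. Lean on these libraries where they do the work, as an engineer would, in place of code of your own. Each camera call takes 0.05 s, during which the arm holds its last target. There are 200 camera calls.

### The job

The cartridge in the countertop water filter is due for a check, but nobody remembers whether its blue twist cap unlocks clockwise or anticlockwise: try one way and, if it stops hard, the other, turn it the way that gives until it is free (about a quarter turn), then lift it straight out with the cartridge hanging from it. Finish still holding the cap in the gripper, upright and still, directly over the filter housing with the whole cartridge well clear (about 5 cm) of the rim; do not put it back or let it go. Leave the glass, tumbler, mug, soap bottle, spice jar and spare cartridge where they stand.

Things in the scene. Friction and masses are not known exactly. Their poses are not given: they have to be found in the camera images.
- cap: Blue twist cap (0.15 to 0.3 kg, loose, one rigid piece with its cartridge). Origin: centre of its flange's underside, resting on the rim; z up along its axis. Flange 76 mm across, z 0 to 6 mm. A white line on top lies along its x axis. As found it is locked (cannot be lifted), its x axis within 0.1 rad of the housing's. Which way it unlocks differs from start to start and cannot be seen.
- knob (a point): On the cap's axis, 27 mm above its origin: the middle of the ribbed round knob, 48 mm across, z 6 to 40 mm in the cap's frame; grip it across its diameter at any yaw, from above.
- lugs (a point): On the cap's axis, 13 mm below its origin: two hidden lugs here (60 mm over their tips) lock it. Turned the wrong way from the housing's x axis it meets a hard stop within 0.3 rad, and the fingers then slip round the knob. The right way it turns easily without rising, is free to lift from 1.05 to 1.95 rad (best about 1.5), and stops at about 2.1 rad.
- cartridge_foot (a point): Centre of the lower end of the white cartridge that hangs under the cap inside the canister, 38 mm across; this point is 60 mm below the cap's origin.
- housing: Fixed countertop water filter. Origin: centre of the underside of its white canister, on the counter; z up. Canister 90 mm across, rim at z = 125 mm, blue band, small blue mark at its -x side. Beside it at +y (centre 115 mm away) a white pump tower 95 x 95 mm, 120 mm high, with a low steel spout towards -x. Grey base plate.
- rim (a point): Centre of the canister's mouth at the height of its rim (125 mm above the counter).
- glass: Drinking glass, 60 mm across, 85 mm high, standing before the spout; origin at the centre of its underside. Leave alone.
- tumbler: Steel tumbler, 72 mm across, 130 mm high; origin at the centre of its underside. Leave alone.
- mug: Blue mug, 80 mm across, 90 mm high; origin at the centre of its underside. Leave alone.
- soap: Blue dish-soap bottle with white cap, 64 mm across, 190 mm high; origin at the centre of its underside. Leave alone.
- spare: Spare white filter cartridge standing upright, 60 mm across at its top, 68 mm high; origin at the centre of its underside. Leave alone.
- spice_jar: Amber spice jar with black lid, 44 mm across, 85 mm high; origin at the centre of its underside. Leave alone.
Not all that is in view belongs to the job. What is shaped like the cap but green, red or yellow is not meant.

How it is judged:
On the way:
1. the cap, still seated on the rim, has been turned loose (more than 0.8 rad from its locked direction) (angle between the x axis of cap and the x axis of housing, either way round above 0.8 rad and z of cap in the frame of rim below 0.01 m and horizontal distance between cap and rim below 0.01 m), for 0.1 s.
At the end, for the whole second after the job is handed in: Gripper holding the cap: cartridge's lower end over 30 mm above the rim, cap within 40 mm sideways of the mouth's centre, tilt under 0.2 rad, at rest (under 0.03 m/s), not touching the housing; bystanders within 20 mm of where they stood (z of cartridge_foot in the frame of rim above 0.03 m and horizontal distance between cap and rim below 0.04 m and angle between cap's own z axis and vertical below 0.2 rad and contact force between the fingers and cap above 1 N and contact force between cap and housing below 0.05 N and linear speed of cap below 0.03 m/s and distance of each of tumbler, mug, soap, spare, spice_jar, glass from where it was at the start of the episode below 0.02 m); the arm keeps its last pose, push and grip.
It fails at once if a bystander is moved more than 20 mm or tipped more than 0.3 rad (distance of any of tumbler, mug, soap, spare, spice_jar, glass from where it was at the start of the episode above 0.02 m or angle between any of tumbler, mug, soap, spare, spice_jar, glass's own z axis and vertical above 0.3 rad).
It also fails if it takes over 42 s, if anything falls off the work surface, if the arm or the gripper's body presses on something with over 40 N, if the wrist force passes 120 N, or if a joint passes its speed limit or range.

## Working session

There is one attempt and no reset: what is moved stays moved. The work goes in short steps, Python scripts to look and compute and a tool call to move; the robot and the scene stay as the last step left them, time stands still between calls to the robot, and variables do not carry over. Pictures are saved under pics/ and viewed, at most 10 in all, crops included, and the job is handed in when it is done.

Besides the shell and the picture viewer there is one more tool, called after "Call:" as name(argument=value, ...) on one line, values as JSON. carry_out: Moves the arm, as the interface text tells. Its arguments: {"type":"object","properties":{"deltas":{"type":"array"},"force":{"type":"number"}},"required":["deltas"]}

```bash
mkdir -p pics
cat > h.py <<'E'
import numpy as np, cv2
from station import *
def world(name,u,v,d):
    c=calibration(name);K=np.array(c["K"])
    x=(u-K[0,2])/K[0,0]*d; y=(v-K[1,2])/K[1,1]*d
    return np.array(c["rotation"])@np.array([x,-y,-d])+np.array(c["origin"])
E
python3 - <<'E'
from h import *
for n in("side","top"):
    p,d=snapshot(n); np.savez(f"pics/{n}0.npz",p=p,d=d); cv2.imwrite(f"pics/{n}0.png",p[...,::-1]); c=calibration(n); print(n,c)
s=read_state();print({k:np.round(v,3).tolist() for k,v in s.items()})
E
```

```text
side {'K': array([[538.68291752,   0.        , 277.86696167],
       [  0.        , 538.68291752, 205.12685924],
       [  0.        ,   0.        ,   1.        ]]), 'origin': array([ 0.02751653, -0.63732722,  1.16967699]), 'rotation': array([ 0.67259311,  0.00409795, -0.64189323])}
top {'K': array([[400.09270506,   0.        , 270.39509187],
       [  0.        , 400.09270506, 208.05008802],
       [  0.        ,   0.        ,   1.        ]]), 'origin': array([0.45675096, 0.02568835, 1.36964888]), 'rotation': array([ 0.06693266,  0.00237482, -1.55715649])}
{'time_s': 0.1, 'qpos': [-1.162, 0.468, -0.012, 1.604, 0.006, 1.071, -0.056], 'dq': [0.001, -0.001, -0.0, -0.001, 0.0, -0.0, 0.001], 'joint_efforts': [0.001, -52.164, -0.012, -24.437, -0.057, 0.014, 0.0], 'tcp_pos': [0.284, 0.584, 0.214], 'tool_rot': [-3.14, 0.0, 2.69], 'force': [-0.082, -0.967, -0.731], 'moment': [0.017, 0.03, 0.008], 'grasp_force': 0.0, 'width': 0.092}
```

View pics/side0.png

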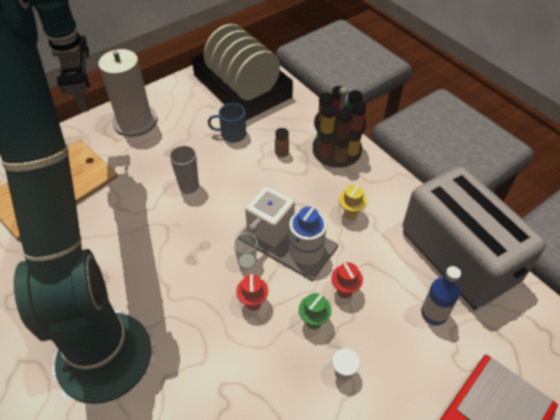

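View pics/top0.png

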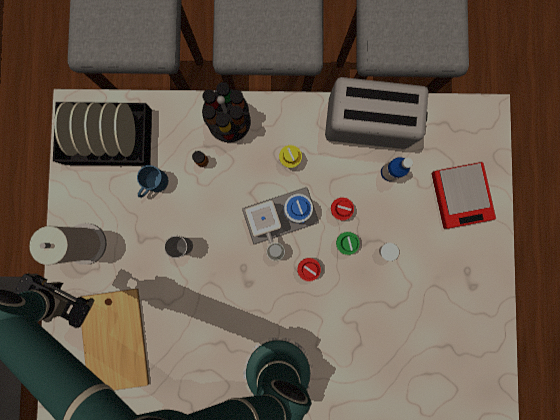

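The blue cap is at about top (299,208) and side (308,221), on the canister beside the white tower. It could be confused with these:
- red cap, top (343,209)
- red cap, top (309,269)
- green cap, top (348,243)
- yellow cap, top (291,156)
- blue mug, top (152,180)
- blue soap bottle, top (397,168)

I choose the blue cap with the white line and check it in a close crop.

```bash
cat >> h.py <<'E'
from scipy.spatial.transform import Rotation as Ro
def cam(n):
    c=calibration(n); return np.array(c["K"]),Ro.from_euler("xyz",c["rotation"]).as_matrix(),np.array(c["origin"])
def world(n,u,v,d):
    K,R,o=cam(n); return R@np.array([(u-K[0,2])/K[0,0]*d,-(v-K[1,2])/K[1,1]*d,-d])+o
def tri(a,b):
    A=[];B=[]
    for n,(u,v) in (("top",a),("side",b)):
        r=world(n,u,v,1)-cam(n)[2]; r/=np.linalg.norm(r); P=np.eye(3)-np.outer(r,r); A.append(P);B.append(P@cam(n)[2])
    return np.linalg.lstsq(np.vstack(A),np.hstack(B),rcond=None)[0]
def cloud(n,p,d):
    K,R,o=cam(n); v,u=np.mgrid[:420,:560]
    return np.stack([(u-K[0,2])/K[0,0]*d,-(v-K[1,2])/K[1,1]*d,-d],-1)@R.T+o
E
python3 - <<'E'
from h import *
out=[]
for n,(u,v) in (("top",(285,218)),("side",(295,230))):
    z=np.load(f"pics/{n}0.npz");p,d=z["p"],z["d"]
    W=cloud(n,p,d); c=p[v-50:v+50,u-50:u+50,::-1]; out.append(cv2.resize(c,(400,400),interpolation=cv2.INTER_CUBIC))
    cu,cv_=(299,208) if n=="top" else (308,221)
    i=p.astype(int); m=(i[...,2]>i[...,0]+60)&(d>0); yy,xx=np.mgrid[:420,:560]; m&=np.hypot(xx-cu,yy-cv_)<25
    w=W[m]; print(n,m.sum(),"z pct",np.percentile(w[:,2],[2,25,50,75,95]).round(4))
    k=W[m|((np.hypot(xx-cu,yy-cv_)<25)&(W[...,2]>.155))]; t=k[k[:,2]>.157]
    if len(t): print(" knob top",len(t),t.mean(0).round(4),((t.max(0)+t.min(0))/2).round(4),(t.max(0)-t.min(0)).round(4))
    # counter check
    print(" counter",np.median(W[...,2][(yy>250)&(yy<260)&(xx>380)&(xx<400)]))
    for q in [(152,180),(200,158),(178,247),(275,251),(389,252),(397,168),(263,217),(291,156),(343,209)] if n=="top" else []: print(q,W[q[1],q[0]].round(3))
cv2.imwrite("pics/crop0.png",np.hstack(out))
E
```

```text
top 375 z pct [0.1261 0.1312 0.1346 0.1654 0.1686]
 knob top 208 [ 0.5384 -0.0541  0.2006] [ 0.51   -0.0279  0.7635] [0.1064 0.1071 1.2124]
 counter 0.06863758313248636
(152, 180) [0.64  0.439 0.001]
(200, 158) [0.703 0.261 0.085]
(178, 247) [0.411 0.343 0.002]
(275, 251) [ 0.402  0.012 -0.001]
(389, 252) [ 0.407 -0.354  0.073]
(397, 168) [ 0.669 -0.36   0.141]
(263, 217) [0.512 0.052 0.125]
(291, 156) [ 0.71  -0.034  0.101]
(343, 209) [ 0.542 -0.201  0.099]
side 342 z pct [0.1272 0.131  0.158  0.1645 0.1672]
 knob top 295 [ 0.5297 -0.0736  0.1879] [ 0.2977 -0.3357  0.6637] [0.5404 0.6032 1.012 ]
 counter -0.0004741380738180201
```

View pics/crop0.png

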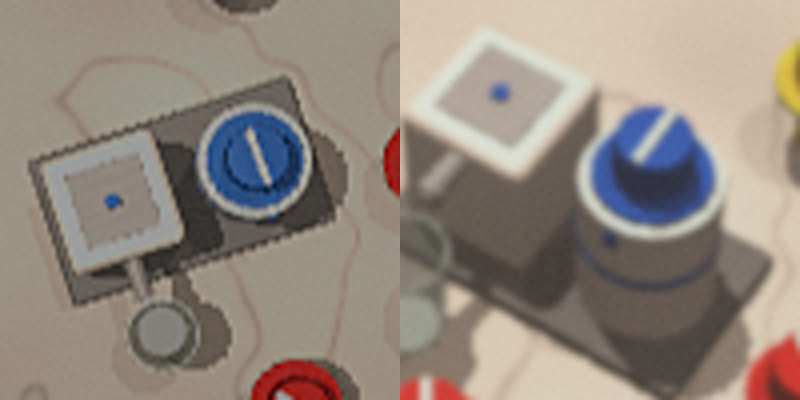

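The crop confirms a blue knob and flange with a white line, on the canister. The knob top is at about top (299.2,207.4) and side (308.3,213.7). In the top view the line runs from (297.5,200) to (301,214.7).

Run:
```python
from h import *
yy,xx=np.mgrid[:420,:560]
for n,(cu,cv_) in (("top",(299,208)),("side",(308,221))):
    z=np.load(f"pics/{n}0.npz");p,d=z["p"],z["d"];W=cloud(n,p,d);r=np.hypot(xx-cu,yy-cv_)<25
    for lo,hi,nm in ((.157,.175,"knob"),(.122,.14,"flange+rim")):
        w=W[r&(W[...,2]>lo)&(W[...,2]<hi)]; w=w[np.hypot(*(w[:,:2]-np.median(w[:,:2],0)).T)<.06]
        c,rad=cv2.minEnclosingCircle(w[:,:2].astype(np.float32)); print(n,nm,len(w),np.median(w[:,2]).round(4),"circ",np.round(c,4),round(rad,4),"mean",w.mean(0).round(4))
t=tri((299.2,207.4),(308.3,213.7));print("tri",t)
a=world("top",297.5,200,1.205);b=world("top",301,214.7,1.205);print("line",a,b,np.arctan2(*(a-b)[[1,0]]))
tw=world("top",263.2,218,1.245);print("tower",tw)
z=np.load("pics/top0.npz");W=cloud("top",z["p"],z["d"])
s=read_state();R=Ro.from_euler("xyz",s["tool_rot"]).as_matrix();print(R.round(3))
```

```text
top knob 202 0.1662 circ [ 0.5417 -0.0572] 0.0249 mean [ 0.5408 -0.0565  0.1659]
top flange+rim 425 0.1295 circ [ 0.5406 -0.057 ] 0.0453 mean [ 0.5397 -0.0563  0.1293]
side knob 288 0.1644 circ [ 0.5429 -0.0596] 0.0256 mean [ 0.5419 -0.0599  0.1641]
side flange+rim 516 0.1293 circ [ 0.5417 -0.0587] 0.0451 mean [ 0.5318 -0.0694  0.1289]
tri [ 0.54203642 -0.05817878  0.16764293]
line [ 0.56260039 -0.05165811  0.16877817] [ 0.51857383 -0.06279389  0.16579201] 0.24773736534541935
tower [0.50877676 0.05174479 0.12542249]
[[-0.9    0.437 -0.001]
 [ 0.437  0.9   -0.001]
 [-0.    -0.002 -1.   ]]
```

Call:
carry_out(deltas=[[-2, -1.8, -1.5, 0, 0, 0, -1], [-3.4, -3.1, -1.5, 0, 0, 0, -1], [-3.4, -3.1, -1, 0, 0, 0, -1], [-3.4, -3.1, 0, 0, 0, 0, -1], [-3.4, -3.1, 0, 0, 0, 0, -1], [-3.4, -3.1, 0, 0, 0, 0, -1], [-3.4, -3.1, 0, 0, 0, 0, -1], [-3.4, -3.1, 0, 0, 0, 0, -1], [-3.4, -3.1, 0, 0, 0, 0, -1], [-3.4, -3.1, 0, 0, 0, 0, -1]], force=30)

```text
time_s: 1.1
tcp_pos: [0.4476, 0.1733, 0.2545]
tool_rot: [3.142, -0.0, 2.69]
force: [0.9, 0.5, 0.9]
width: 0.0917
grasp_force: 0.0
```

Call:
carry_out(deltas=[[-3.4, -3.1, 0, 0, 0, 0, -1], [-3.4, -3.1, 0, 0, 0, 0, -1], [-3.4, -3.1, 0, 0, 0, 0, -1], [-3.4, -3.1, 0, 0, 0, 0, -1], [-3.4, -3.1, 0, 0, 0, 0, -1], [-1.6, -1.3, 0, 0, 0, 0, -1], [0, 0, 0, 0, 0, 0, -1]])

```text
time_s: 1.8
tcp_pos: [0.5417, -0.0609, 0.2543]
tool_rot: [-3.14, 0.001, 2.684]
force: [-0.4, 0.1, -0.4]
width: 0.0918
grasp_force: 0.0
```

Call:
carry_out(deltas=[[0, 0, 0, 0, 0, 0.15, -1], [0, 0, 0, 0, 0, 0.15, -1], [0, 0, 0, 0, 0, 0.15, -1], [0, 0, 0, 0, 0, 0.15, -1], [0, 0, 0, 0, 0, 0.15, -1], [0, 0, 0, 0, 0, 0.15, -1], [0, 0, 0, 0, 0, 0.15, -1], [0, 0, 0, 0, 0, 0.15, -1], [0, 0, 0, 0, 0, 0, -1], [0, 0, 0, 0, 0, 0, -1]])

```text
time_s: 2.8
tcp_pos: [0.541, -0.0558, 0.2543]
tool_rot: [-3.141, -0.0, 1.495]
force: [-0.5, -0.1, -0.2]
width: 0.0921
grasp_force: 0.0
```

```bash
cat > goal.py <<'E'
import sys; from h import *
s=read_state();R=Ro.from_euler("xyz",s["tool_rot"]).as_matrix();g=np.array(eval(sys.argv[1]))
print("t",s["time_s"],"q",np.round(s["qpos"],2),"tcp",np.round(s["tcp_pos"],4),"rpy",np.round(s["tool_rot"],3),"F",np.round(s["force"],1),"M",np.round(s["moment"],2),"w",s["width"],s["grasp_force"])
print("tool-frame cm to goal",(R.T@(g-s["tcp_pos"])*100).round(2), "tilt fix rotvec(tool)",(Ro.from_matrix(R).inv()*Ro.from_euler("xyz",[np.pi,0,s["tool_rot"][2]])).as_rotvec().round(3))
E
python3 goal.py "[.5415,-.058,.137]"
```

```text
t 2.8 q [-0.44  0.26  0.58  1.85 -0.16  1.08  0.13] tcp [ 0.541  -0.0558  0.2543] rpy [-3.141 -0.     1.495] F [-0.5 -0.1 -0.2] M [-0.03  0.11  0.06] w 0.09207384408380506 0.0
tool-frame cm to goal [-0.23  0.07 11.73] tilt fix rotvec(tool) [-0.001 -0.     0.   ]
```

Call:
carry_out(deltas=[[-0.2, 0.1, 2.5, 0, 0, 0, -1], [0, 0, 2.5, 0, 0, 0, -1], [0, 0, 2, 0, 0, 0, -1], [0, 0, 1.5, 0, 0, 0, -1], [0, 0, 1.5, 0, 0, 0, -1], [0, 0, 1, 0, 0, 0, -1], [0, 0, 0.7, 0, 0, 0, -1], [0, 0, 0, 0, 0, 0, -1]])

```text
time_s: 3.6
tcp_pos: [0.5419, -0.0592, 0.1369]
tool_rot: [-3.14, 0.0, 1.49]
force: [-1.2, -1.1, 0.3]
width: 0.0918
grasp_force: 0.0
```

```bash
python3 goal.py "[.5415,-.058,.137]"
python3 - <<'E'
from h import *
o=[]
for n,(u,v) in (("top",(299,208)),("side",(305,205))):
    p,d=snapshot(n); o.append(cv2.resize(p[v-50:v+50,u-50:u+50,::-1],(400,400),interpolation=cv2.INTER_CUBIC))
cv2.imwrite("pics/c1.png",np.hstack(o))
E
```

```text
t 3.6 q [-0.38  0.42  0.53  1.96 -0.28  0.84  0.23] tcp [ 0.5419 -0.0592  0.1369] rpy [-3.14  0.    1.49] F [-1.2 -1.1  0.3] M [-0.11  0.05 -0.06] w 0.09181854784710751 0.0
tool-frame cm to goal [ 0.11 -0.05 -0.01] tilt fix rotvec(tool) [-0.001  0.    -0.   ]
```

View pics/c1.png

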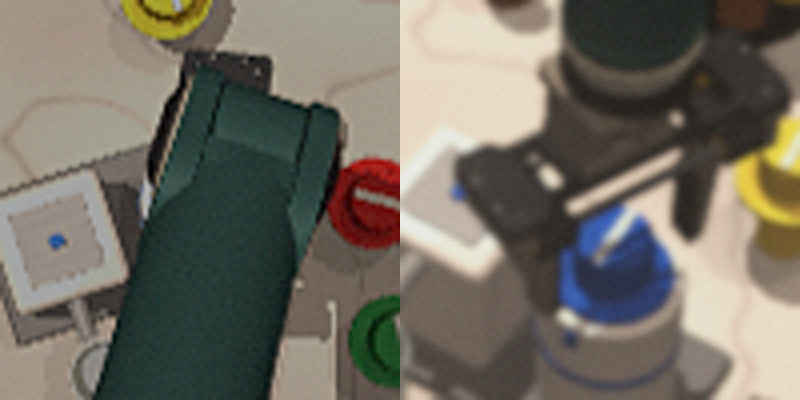

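The side view (right half) shows the fingers straddling the blue knob above the flange, so I close them.

Call:
carry_out(deltas=[[0.1, 0, 0, 0, 0, 0, 1], [0, 0, 0, 0, 0, 0, 1], [0, 0, 0, 0, 0, 0, 1], [0, 0, 0, 0, 0, 0, 1], [0, 0, 0, 0, 0, 0, 1], [0, 0, 0, 0, 0, 0, 1], [0, 0, 0, 0, 0, 0, 1]], force=30)

```text
time_s: 4.4
tcp_pos: [0.5424, -0.0582, 0.1376]
tool_rot: [3.141, -0.0, 1.49]
force: [-0.0, -0.5, 1.2]
width: 0.0472
grasp_force: 30.0
```

```bash
python3 goal.py "[.5415,-.058,.137]"
```

```text
t 4.4 q [-0.38  0.42  0.53  1.96 -0.28  0.84  0.22] tcp [ 0.5424 -0.0582  0.1376] rpy [ 3.141 -0.     1.49 ] F [-0.  -0.5  1.2] M [-0.08  0.05 -0.05] w 0.047242958202024586 30.00008314847946
tool-frame cm to goal [ 0.01 -0.09  0.06] tilt fix rotvec(tool) [ 0. -0. -0.]
```

Gripped at 47 mm opening. I try anticlockwise first (negative about tool z), in slow steps.

Call:
carry_out(deltas=[[0, 0, 0, 0, 0, -0.07, 1], [0, 0, 0, 0, 0, -0.07, 1], [0, 0, 0, 0, 0, -0.07, 1]])

```text
time_s: 4.7
tcp_pos: [0.5428, -0.0583, 0.1377]
tool_rot: [3.14, 0.0, 1.702]
force: [1.5, -0.6, -0.6]
width: 0.0476
grasp_force: 30.0
```

```bash
python3 goal.py "[.5415,-.058,.137]"
```

```text
t 4.7 q [-0.34  0.41  0.48  1.95 -0.25  0.84  0.41] tcp [ 0.5428 -0.0583  0.1377] rpy [3.14  0.    1.702] F [ 1.5 -0.6 -0.6] M [-0.17 -0.26 -0.75] w 0.04756857738728114 29.999470710754395
tool-frame cm to goal [ 0.05 -0.12  0.07] tilt fix rotvec(tool) [0.001 0.    0.   ]
```

Call:
carry_out(deltas=[[0, 0, 0, 0, 0, -0.07, 1], [0, 0, 0, 0, 0, -0.07, 1], [0, 0, 0, 0, 0, -0.07, 1]])

```text
time_s: 5.0
tcp_pos: [0.544, -0.0606, 0.1378]
tool_rot: [3.138, 0.003, 1.906]
force: [4.6, -2.0, -4.9]
width: 0.0473
grasp_force: 30.0
```

```bash
python3 goal.py "[.5415,-.058,.137]"
```

```text
t 5.0 q [-0.3   0.41  0.44  1.95 -0.23  0.83  0.59] tcp [ 0.544  -0.0606  0.1378] rpy [3.138e+00 3.000e-03 1.906e+00] F [ 4.6 -2.  -4.9] M [-0.69 -1.15 -1.18] w 0.04728416344460854 29.990796446800232
tool-frame cm to goal [ 0.32 -0.15  0.07] tilt fix rotvec(tool) [0.004 0.003 0.   ]
```

The moment rose to -1.2 Nm and the TCP is being pushed sideways, which points to a hard stop. I try clockwise.

Call:
carry_out(deltas=[[0, 0, 0, 0, 0, 0.1, 1], [0, 0, 0, 0, 0, 0.1, 1], [0, 0, 0, 0, 0, 0.1, 1], [0, 0, 0, 0, 0, 0.1, 1], [0, 0, 0, 0, 0, 0.1, 1]])

```text
time_s: 5.5
tcp_pos: [0.5409, -0.0572, 0.1377]
tool_rot: [-3.138, -0.001, 1.407]
force: [-5.4, 2.2, 6.9]
width: 0.0476
grasp_force: 30.0
```

```bash
python3 goal.py "[.5415,-.058,.137]"
```

```text
t 5.5 q [-0.4   0.42  0.55  1.96 -0.29  0.85  0.15] tcp [ 0.5409 -0.0572  0.1377] rpy [-3.138e+00 -1.000e-03  1.407e+00] F [-5.4  2.2  6.9] M [0.43 1.22 0.38] w 0.04758705660643421 29.997249841690063
tool-frame cm to goal [-0.07  0.07  0.07] tilt fix rotvec(tool) [-0.004 -0.001  0.   ]
```

Call:
carry_out(deltas=[[0, 0, 0, 0, 0, 0.1, 1], [0, 0, 0, 0, 0, 0.1, 1], [0, 0, 0, 0, 0, 0.1, 1]])

```text
time_s: 5.8
tcp_pos: [0.5396, -0.0566, 0.1378]
tool_rot: [-3.135, 0.0, 1.109]
force: [-10.1, 3.7, 12.0]
width: 0.0471
grasp_force: 30.0
```

```bash
python3 goal.py "[.5415,-.058,.137]"
python3 - <<'E'
from h import *
o=[]
for n,(u,v) in (("top",(299,208)),("side",(305,205))):
    p,d=snapshot(n); o.append(cv2.resize(p[v-50:v+50,u-50:u+50,::-1],(400,400),interpolation=cv2.INTER_CUBIC))
cv2.imwrite("pics/c2.png",np.hstack(o))
E
```

```text
t 5.8 q [-0.45  0.43  0.62  1.96 -0.33  0.86 -0.11] tcp [ 0.5396 -0.0566  0.1378] rpy [-3.135  0.     1.109] F [-10.1   3.7  12. ] M [0.8  2.23 0.68] w 0.04713592324099157 29.998386204242706
tool-frame cm to goal [-0.04  0.23  0.07] tilt fix rotvec(tool) [-0.007  0.    -0.   ]
```

View pics/c2.png

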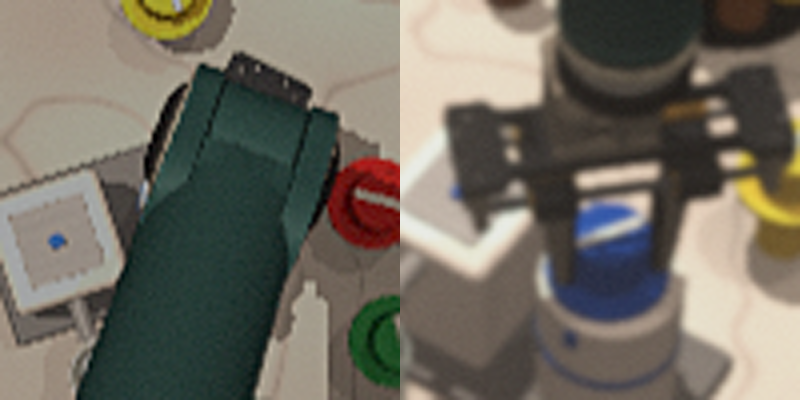

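The side view shows the white line turned clockwise along with the fingers, so the cap gives this way. I measure its angle from the line, crop (578,247) to (643,213), and ease the side load.

Call:
carry_out(deltas=[[0, -0.15, -0.05, 0, 0, 0, 1], [0, 0, 0, 0, 0, 0, 1], [0, 0, 0, 0, 0, 0, 1]])

```text
time_s: 6.2
tcp_pos: [0.5398, -0.0571, 0.1378]
tool_rot: [-3.139, 0.0, 1.11]
force: [-4.4, 2.5, 2.6]
width: 0.0476
grasp_force: 30.0
```

```bash
cat >> h.py <<'E'
def ang(n,a,b,z=.165):
    K,R,o=cam(n); P=[]
    for u,v in(a,b):
        r=world(n,u,v,1)-o; P.append(o+r*(z-o[2])/r[2])
    return P[0][:2].round(4),P[1][:2].round(4),np.arctan2(*(P[1]-P[0])[[1,0]])
E
python3 goal.py "[.5415,-.058,.137]"
python3 - <<'E'
from h import *
f=lambda x,y:(255+(x-400)/4,155+y/4)
print(ang("side",f(578,247),f(643,213)))
E
```

```text
t 6.2 q [-0.45  0.43  0.63  1.96 -0.33  0.85 -0.11] tcp [ 0.5398 -0.0571  0.1378] rpy [-3.139  0.     1.11 ] F [-4.4  2.5  2.6] M [0.29 1.14 0.14] w 0.047614638899286875 29.999927580356598
tool-frame cm to goal [-0.    0.19  0.07] tilt fix rotvec(tool) [-0.003  0.    -0.   ]
(array([ 0.523 , -0.0523]), array([ 0.5695, -0.0556]), np.float64(-0.06989772848254172))
```

Call:
carry_out(deltas=[[0, -0.1, -0.02, 0, 0, 0.1, 1], [0, 0, 0, 0, 0, 0.1, 1], [0, 0, 0, 0, 0, 0.1, 1], [0, 0, 0, 0, 0, 0.1, 1], [0, 0, 0, 0, 0, 0.1, 1]])

```text
time_s: 6.7
tcp_pos: [0.5399, -0.0576, 0.1378]
tool_rot: [3.141, 0.001, 0.605]
force: [-1.6, -0.6, -3.1]
width: 0.0472
grasp_force: 30.0
```

```bash
python3 goal.py "[.5405,-.058,.1375]"
```

```text
t 6.7 q [-0.55  0.46  0.75  1.97 -0.41  0.87 -0.54] tcp [ 0.5399 -0.0576  0.1378] rpy [3.141e+00 1.000e-03 6.050e-01] F [-1.6 -0.6 -3.1] M [-0.11  0.49  0.02] w 0.04719678282358921 29.99377280473709
tool-frame cm to goal [0.03 0.07 0.03] tilt fix rotvec(tool) [0.    0.001 0.   ]
```

Call:
carry_out(deltas=[[0, 0, 0, 0, 0, 0.1, 1], [0, 0, 0, 0, 0, 0.1, 1], [0, 0, 0, 0, 0, 0.1, 1], [0, 0, 0, 0, 0, 0.1, 1], [0, 0, 0, 0, 0, 0, 1]])

```text
time_s: 7.2
tcp_pos: [0.5398, -0.0571, 0.1378]
tool_rot: [3.141, 0.001, 0.21]
force: [-1.3, 0.7, -2.0]
width: 0.0471
grasp_force: 30.0
```

```bash
python3 goal.py "[.5405,-.058,.1375]"
python3 - <<'E'
from h import *
o=[]
for n,(u,v) in (("top",(299,208)),("side",(305,205))):
    p,d=snapshot(n); o.append(cv2.resize(p[v-50:v+50,u-50:u+50,::-1],(400,400),interpolation=cv2.INTER_CUBIC))
cv2.imwrite("pics/c3.png",np.hstack(o))
E
```

```text
t 7.2 q [-0.62  0.49  0.85  1.97 -0.47  0.89 -0.88] tcp [ 0.5398 -0.0571  0.1378] rpy [3.141e+00 1.000e-03 2.100e-01] F [-1.3  0.7 -2. ] M [0.01 0.67 0.03] w 0.04714588311330297 29.998444318771362
tool-frame cm to goal [0.05 0.1  0.03] tilt fix rotvec(tool) [0.001 0.001 0.   ]
```

View pics/c3.png

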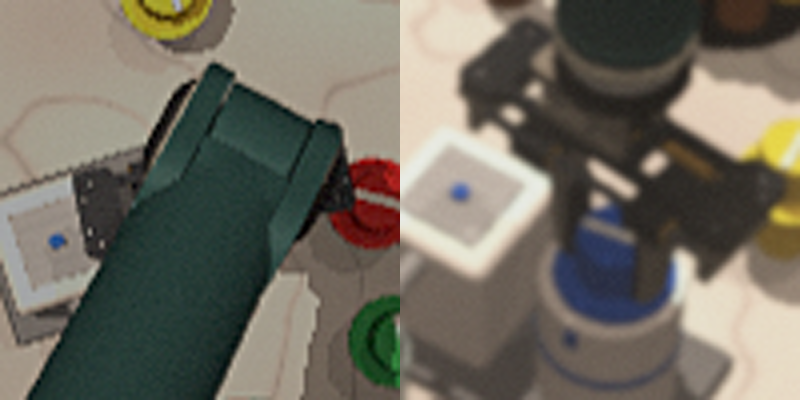

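The side view shows the white line now running from crop (585,219) to (633,240), so the cap has clearly turned clockwise.

Run:
```python
from h import *
f=lambda x,y:(255+(x-400)/4,155+y/4)
print(ang("side",f(585,219),f(633,240)))
```

```text
(array([ 0.5392, -0.0384]), array([ 0.552 , -0.0677]), np.float64(-1.157935680803861))
```

The cap is at about -1.16, or 1.45 rad from the housing's axis and inside the free range. I lift it gently first and watch the force.

Call:
carry_out(deltas=[[0, 0, -0.3, 0, 0, 0, 1], [0, 0, -0.4, 0, 0, 0, 1], [0, 0, -0.5, 0, 0, 0, 1], [0, 0, -0.5, 0, 0, 0, 1], [0, 0, -0.5, 0, 0, 0, 1], [0, 0, 0, 0, 0, 0, 1]])

```text
time_s: 7.9
tcp_pos: [0.5401, -0.0571, 0.1612]
tool_rot: [-3.141, -0.001, 0.21]
force: [-3.2, 0.2, -0.6]
width: 0.0476
grasp_force: 30.0
```

```bash
python3 goal.py "[.5405,-.058,.252]"
```

```text
t 7.9 q [-0.64  0.46  0.88  1.96 -0.44  0.93 -0.9 ] tcp [ 0.5401 -0.0571  0.1612] rpy [-3.141e+00 -1.000e-03  2.100e-01] F [-3.2  0.2 -0.6] M [0.05 1.04 0.02] w 0.04762751857737593 29.999535977840424
tool-frame cm to goal [ 0.03  0.09 -9.08] tilt fix rotvec(tool) [-0.    -0.001  0.   ]
```

Call:
carry_out(deltas=[[0, 0, -0.6, 0, 0, 0, 1], [0, 0, -1, 0, 0, 0, 1], [0, 0, -1.2, 0, 0, 0, 1], [0, 0, -1.2, 0, 0, 0, 1], [0, 0, -1.2, 0, 0, 0, 1], [0, 0, -1.2, 0, 0, 0, 1], [0, 0, -1.2, 0, 0, 0, 1], [0, 0, -1, 0, 0, 0, 1], [0, 0, -0.5, 0, 0, 0, 1], [0, 0, 0, 0, 0, 0, 1]])

```text
time_s: 8.9
tcp_pos: [0.5405, -0.0571, 0.252]
tool_rot: [-3.142, -0.001, 0.21]
force: [-0.8, -0.1, -2.8]
width: 0.0475
grasp_force: 30.0
```

Call:
carry_out(deltas=[[0, 0, 0, 0, 0, 0, 1], [0, 0, 0, 0, 0, 0, 1], [0, 0, 0, 0, 0, 0, 1]])

```text
time_s: 9.2
tcp_pos: [0.5398, -0.0571, 0.2508]
tool_rot: [3.142, 0.001, 0.21]
force: [-0.4, 0.4, -2.4]
width: 0.0475
grasp_force: 30.0
```

```bash
python3 goal.py "[.5405,-.058,.252]"
python3 - <<'E'
from h import *
p,d=snapshot("side"); u,v=300,190; cv2.imwrite("pics/c4.png",cv2.resize(p[v-75:v+75,u-75:u+75,::-1],(600,600),interpolation=cv2.INTER_CUBIC))
E
```

```text
t 9.2 q [-0.73  0.34  0.97  1.87 -0.31  1.09 -1.01] tcp [ 0.5398 -0.0571  0.2508] rpy [3.142e+00 1.000e-03 2.100e-01] F [-0.4  0.4 -2.4] M [0.   0.17 0.04] w 0.04750841033441509 29.997495710849762
tool-frame cm to goal [ 0.05  0.1  -0.12] tilt fix rotvec(tool) [0.    0.001 0.   ]
```

View pics/c4.png

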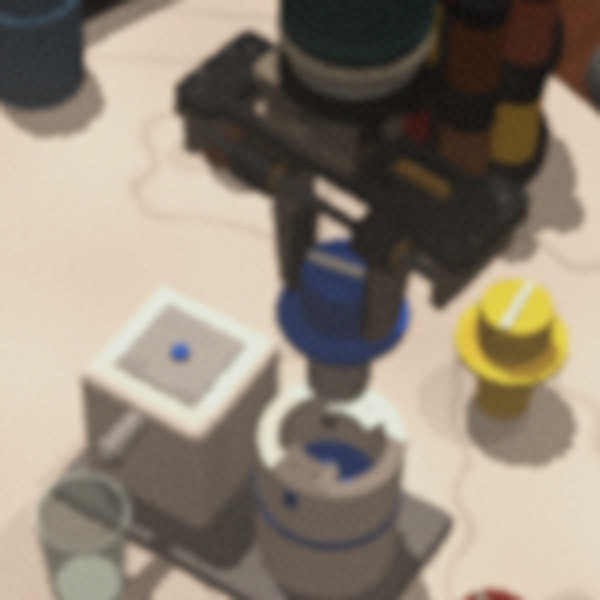

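The picture shows the cap held upright with the cartridge foot at crop (338,385), clear above the open mouth. The lift was 113 mm, which puts the foot about 53 mm above the rim. The glass and tower have not moved, so I hand in.

```bash
python3 -c "
from station import *
print(hand_in())"
```

```text
the job is handed in; nothing more can be done
None
```

The blue cap stopped hard anticlockwise and gave clockwise; I turned it about 1.45 rad, lifted it out and handed in with the gripper holding it upright over the housing, the cartridge about 53 mm above the rim (the hand-in returned no verdict).

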